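# Offer the hinged panel up to the jamb of the tool cupboard

## Task

Swing the little tool cupboard's door wide open, about square to the cupboard or further. Then pick up the loose panel that has a hinge knuckle on its end, stand it upright in the doorway with its knuckle between the two knuckles on the cupboard's jamb block, all three holes in one line ready for the pin, and finish while still holding it there in the gripper, without pressing it hard against the cupboard. Leave the plain board, the mallet and the block of pins where they are, and the door open.

Things in the scene. Friction and masses are not known exactly. Their poses are not given: they have to be found in the camera images.
- cupboard: Small wooden tool cupboard fixed to the bench, 160 mm deep, 220 wide, 155 high, no top or back. Origin: middle of the carcass's front lower edge, at bench height; x points from the front into the cupboard, away from the robot, y to the left seen from the robot, z up. Inside at the right stands a jamb block (y -95 to -50 mm, 152 high), its front face 34 mm behind the carcass front.
- jamb_hole (a point): Mid-gap point on the vertical hole axis of two brass knuckles on the jamb block: cupboard x 12, y -70, z 95 mm; axes as the cupboard's. Knuckles: tubes 24 mm outside, hole 14, lower z 54 to 78, upper z 112 to 136 mm, gap 34 mm, each joined to the jamb by a 6 mm web on its +x side. The gap is entered from the front along the cupboard's x, door open.
- door (a joint): Cupboard door's opening angle, rad: 0 shut, 1.57 square open, stop at 1.8. Hinged on a vertical line at the cupboard's left edge; its free right edge swings out towards the robot, clockwise seen from above. Stays where left (friction 0.12 N m, about 1 N at the handle). 16 mm thick, 205 wide, top 155 mm above the bench.
- door_handle (a point): Grip point on the door handle, a vertical round steel bar 10 mm thick, centre 35 mm before the door's outer face, on two 8 mm stems at 80 and 124 mm above the bench. This point is 125 mm, the bar's free top end 150 mm above the bench; 165 mm from the hinge line along the door. Axes turn with the door: x from handle to door face, y along the door to the hinge, z up.
- door_hinge (a point): Point on the door's vertical hinge line at the height of the handle's grip point, 125 mm above the bench. Axes turn with the door, as the handle's.
- panel: Loose wooden panel, 120 mm long (x), 24 thick (y), 90 high, about 0.25 kg, standing on its long edge at the robot's right, one of two boards of this size; which is where varies. Origin: centre of the wood's underside; x along it to the end with the brass hinge knuckle, z up.
- panel_hole (a point): Centre of the hole in the panel's knuckle: 82 mm along the panel's x from its origin, 45 mm above its underside; axes as the panel's. The knuckle is a tube on a vertical axis, 24 mm outside, hole 14, 26 tall, joined to the wood by a 6 mm web; in the jamb's gap it leaves 4 mm above and below.
- board: Plain wooden board without hinge, 120 x 24 x 90 mm, standing upright like the panel; to be left alone. Origin: centre of its underside, x along its length.
- mallet: Wooden mallet lying on the bench, to be left alone: handle 26 mm thick, 290 mm long over all, head 65 x 110 x 60 mm. Origin at bench height under the handle, 140 mm from the handle's end; x from handle to head.
- pin_block: Dark wood block 70 x 100 x 35 mm with three upright brass hinge pins (8 mm thick, tops 69 mm above the bench), to be left alone. Origin: centre of its underside.
Things that resemble listed ones, but are neither listed nor needed, are in the scene too. Leave any blue or pink look-alike of the panel alone.

How it is judged:
By the outcome, as a careful person would: the job done as asked, in the order asked, and still so for the second after the job is handed in, while the arm keeps its last pose, push and grip.
It also fails if it takes over 54 s, if anything falls off the work surface, if the arm or the gripper's body presses on something with over 40 N, if the wrist force passes 120 N, or if a joint passes its speed limit or range.

## Robot

A 6-joint arm with a two-finger parallel gripper is mounted at the origin on the work surface. World frame = base frame: x ahead of the robot, y to its left, z up, the work surface at z = 0. Lengths are in mm, angles in rad, forces in N, time in s.
With the tool pointing down it reaches from about 400 to 925 mm from the base axis. Payload 12.5 kg.
Tool frame: the origin (TCP) lies midway between the tips of the shut fingers; the grasp point (between the pads) lies 19 mm behind it (env.pinch_z is the z of the grasp point in the tool frame, in mm); z points along the fingers, y is the line along which they close (so a half turn about z gives the same grasp; the last joint's range is limited). The gripper opens to 95 mm and grips with 3 to 60 N. Pads are 20 mm wide; open, the fingers measure 119 mm over their backs; the gripper's body (75 mm by 180 mm) begins 59 mm behind the grasp point.
Start: joints at [1.047, 0.491, 1.559, -0, 1.092, -0.106], TCP at [253.58, 571.265, 214.661] pointing down, gripper open.
Joint ranges: [-3.1, 3.1], [-0.84, 2.19], [0.05, 2.79], [-1.13, 4.28], [0.06, 2.93], [-2.69, 2.69]. Speed limits (rad/s): [2.22, 2.22, 2.79, 3.14, 3.14, 3.14].

## Interface

Orientations are given as [roll, pitch, yaw] about the fixed x, y, z axes, in that order (R = Rz(yaw) Ry(pitch) Rx(roll)).
In Python, from cell import env, eyes gives the robot as it stands.
- The arm moves only by the shell command python3 -m inch 'ROWS'. ROWS is JSON, a list of rows, each a list of 3 entries, a list of its own where there are three numbers: the shift along the tool's x, y, z in units of 60 mm (1.0 is 60 mm), then the turn about the tool's z in units of 5 degrees (1.0 is 5 degrees), then the closure, from -1 (fully open) to 1 (shut). In form: [[[tx, ty, tz], turn, claw], ...]. A call has exactly 10 rows; each row shifts and turns the commanded pose from where the row before left it, along the tool's axes as they then stand; what a row does not reach is not made up. A row lasts 1/8 s, in which the tool goes at most 62.5 mm and 10.7 degrees, less where a joint would pass 70% of its speed; a pose out of reach is approached as far as the arm can. A call is refused whole if a number of a shift passes 1 or a number of a turn 1, either way. A call with a gripper value outside its range is refused whole. The fingers move at their own pace and stop on an object; the grip force is fixed at half the most. Time passes only in rows, so rows that do not move let the fingers close, or fill a call up. It gives the time, the measured TCP pose, the force, the opening and the grip force at its end, in the units of the state.
- env.state(): the state, without advancing time (a new reading comes with each control period).
- eyes.read_camera(name): name is "side" or "top"; returns a dict with "pixels" (420x560x3 uint8, red, green, blue), "fx", "fy", "cx", "cy" (pixels), "distortion" ([k1, k2, p1, p2, k3] as OpenCV has them; the pictures are not rectified), "extrinsics" (4x4, takes a point from world to camera coordinates). Camera axes: x right, y down, z forward; pixel columns grow to the right and rows downward; lengths in mm; the calibration is good to about 2 mm. A picture is of the moment at which its call begins. There is no depth.
- env.job_done(): hands the job in; it is judged then, once.
Trained networks look in a picture, given as the dict that the camera call returned (one of the last four; its "shot" number tells which), for a name from the list of things; names that differ only in an ending like _2 or _b are one class to them, and where a whole thing is asked for, a point or a joint stands for the part that bears it (a point fixed in the world has none). Each returns a list of dicts, best first, with "score" (0 to 1); they miss things now and then, are a little off and sometimes report something else, mostly with a low value. They report only what shows in the picture. A call takes as long as a camera call. They do not tell look-alikes from the thing itself.
- eyes.boxes_of(name, picture): "centre" ([row, column] in pixels, amid what is visible of it).
- eyes.cut_out(name, picture): "mask" (420x560 bool, what is visible of it) and "centre" ([row, column] in pixels, amid what is visible of it).
- eyes.spot_point(name, picture): "centre" ([row, column] in pixels: a listed point, or the origin of a listed thing).
The state is a dict: "t": time; "joints": joint angles; "qvel": joint speeds; "tau": joint torques, N m; "eef_pos": TCP position; "tcp_rot": TCP orientation; "ft_force": force on the tool from outside, world axes, zero at the start; "moment": the same for the moment, N m; "opening": opening from 0.0 (shut) to 1.0 (fully open); "grip_force": force on a finger pad.
Only numpy, scipy, OpenCV 4.12 (cv2) and the standard library are available. Lean on these libraries where they do the work, as an engineer would, in place of code of your own. Each camera call takes 0.05 s, during which the arm holds its last target. There are 200 camera calls.

## Working session

There is one attempt and no reset: what is moved stays moved. The work goes in short steps, Python scripts to look and compute and a shell command to move; the robot and the scene stay as the last step left them, time stands still between calls to the robot, and variables do not carry over. Pictures are saved under pics/ and viewed, at most 10 in all, crops included, and the job is handed in when it is done.

```bash
ls; mkdir -p pics; python3 - <<'E'
from cell import env, eyes
import cv2, numpy as np
s=env.state(); print(s['t'],s['eef_pos'],s['tcp_rot'],s['opening'],env.pinch_z)
for c in ('side','top'):
    p=eyes.read_camera(c); cv2.imwrite(f'pics/{c}0.png',p['pixels'][:,:,::-1])
    print(c,p['fx'],p['fy'],p['cx'],p['cy'],p['distortion'],np.round(p['extrinsics'],3).tolist())
    for n in ('cupboard','jamb_hole','door_handle','door_hinge','panel','panel_hole','board','mallet','pin_block'):
        print(n,[(np.round(d['centre']).tolist(),round(d['score'],2)) for d in eyes.spot_point(n,p)[:4]])
E
```

```text
pics
0.0 [253.40874818 571.03693181 214.04670923] [-3.14045072e+00 -1.26354909e-04  2.72383771e+00] 1.0022960379933785 -18.8
side 467.03755228939605 467.03755228939605 287.490192630048 210.88884276310262 [-0.00252795  0.          0.          0.          0.        ] [[0.997, -0.082, 0.011, -478.423], [-0.046, -0.663, -0.747, 76.447], [0.069, 0.744, -0.665, 1262.135], [0.0, 0.0, 0.0, 1.0]]
cupboard [([221.0, 336.0], 0.83)]
jamb_hole [([212.0, 349.0], 0.69)]
door_handle [([203.0, 316.0], 0.91), ([348.0, 304.0], 0.63)]
door_hinge [([166.0, 327.0], 0.59)]
panel [([402.0, 242.0], 0.97), ([370.0, 397.0], 0.97), ([320.0, 209.0], 0.6)]
panel_hole [([344.0, 430.0], 0.76), ([202.0, 317.0], 0.75), ([347.0, 341.0], 0.73), ([408.0, 200.0], 0.7)]
board [([290.0, 281.0], 0.9)]
mallet [([145.0, 278.0], 0.61)]
pin_block [([289.0, 371.0], 0.7), ([144.0, 280.0], 0.67), ([212.0, 346.0], 0.36)]
top 533.9747014394967 533.9747014394967 280.1531157689548 219.17268521239524 [-0.03855317  0.          0.          0.          0.        ] [[-0.025, -0.999, -0.022, 7.049], [-0.987, 0.028, -0.16, 466.173], [0.161, 0.017, -0.987, 1523.836], [0.0, 0.0, 0.0, 1.0]]
cupboard [([171.0, 269.0], 0.89)]
jamb_hole [([157.0, 292.0], 0.89)]
door_handle []
door_hinge [([168.0, 231.0], 0.85), ([184.0, 414.0], 0.49)]
panel [([211.0, 402.0], 0.97), ([257.0, 444.0], 0.78), ([153.0, 420.0], 0.6), ([283.0, 382.0], 0.6)]
panel_hole [([121.0, 415.0], 0.94), ([184.0, 412.0], 0.81), ([282.0, 455.0], 0.69), ([288.0, 411.0], 0.57)]
board [([223.0, 348.0], 0.96)]
mallet [([222.0, 138.0], 0.8), ([165.0, 230.0], 0.3)]
pin_block [([151.0, 350.0], 0.59)]
```

View pics/side0.png

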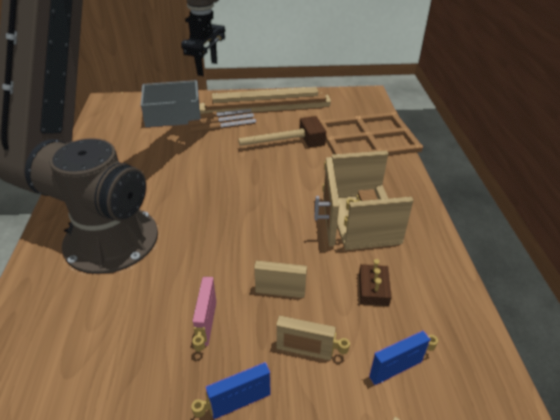

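View pics/top0.png

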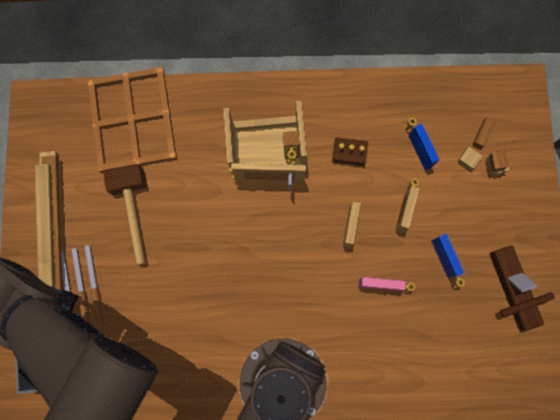

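The wanted panel is the bare-wood one with a brass knuckle: top (205,409), side (338,308). It could be confused with the plain board at top (223,352), the blue panels at (145,424) and (257,448), and the pink one at (284,384). I'll check it in one close crop, with the cupboard beside it.

```bash
cat > h.py <<'E'
from cell import env, eyes
import cv2, numpy as np
def K(p): return np.array([[p['fx'],0,p['cx']],[0,p['fy'],p['cy']],[0,0,1.]])
def proj(p,X):
    E=np.array(p['extrinsics']); r=cv2.Rodrigues(E[:3,:3])[0]
    return cv2.projectPoints(np.asarray(X,float).reshape(-1,1,3),r,E[:3,3],K(p),np.array(p['distortion']))[0].reshape(-1,2)
def ray(p,rc,z):
    "pixel [row,col] -> world point on plane z"
    E=np.array(p['extrinsics']); u=cv2.undistortPoints(np.array([[[rc[1],rc[0]]]],float),K(p),np.array(p['distortion']))[0,0]
    d=E[:3,:3].T@[u[0],u[1],1]; o=-E[:3,:3].T@E[:3,3]; return o+d*(z-o[2])/d[2]
def crop(p,r0,r1,c0,c1,k): return cv2.resize(p['pixels'][r0:r1,c0:c1,::-1],None,fx=k,fy=k,interpolation=cv2.INTER_CUBIC)
E
python3 - <<'E'
from h import *
s=eyes.read_camera('side'); t=eyes.read_camera('top')
im=np.zeros((600,800,3),np.uint8)
def put(a,r,c): im[r:r+a.shape[0],c:c+a.shape[1]]=a
put(crop(t,95,195,215,315,4),0,0)      # cupboard top  400x400
put(crop(s,145,255,305,415,3.6),0,404) # cupboard side 396
put(crop(t,175,240,395,425,3),402,0)   # panel top 195x90
put(crop(s,312,362,270,355,3.6),402,404) # panel side
cv2.imwrite('pics/crop1.png',im)
for n in ('cupboard','door','panel','board','jamb_hole'):
  for p in (s,t):
    for d in eyes.cut_out(n,p)[:3] if n!='jamb_hole' else []:
        m=d['mask']; r,c=np.nonzero(m); print(n,p is t,round(d['score'],2),np.round(d['centre']),m.sum(),r.min(),r.max(),c.min(),c.max())
for z in (0,45,90): print(z,ray(t,(184,413),z)[:2])
print(ray(t,(171,269),0),ray(t,(157,292),95),ray(s,(221,336),0),ray(s,(212,349),95))
E
```

```text
cupboard False 0.8 [202. 362.] 6811 151 249 314 412
cupboard True 0.85 [146. 266.] 5167 101 190 224 306
door False 0.73 [204. 330.] 1204 157 245 314 338
door True 0.84 [172. 266.] 1352 163 189 229 306
door True 0.22 [208. 404.] 631 180 232 395 417
panel False 0.89 [392. 234.] 2428 362 418 192 270
panel False 0.83 [338. 307.] 2158 316 359 276 349
panel False 0.67 [314. 204.] 1234 277 350 193 216
panel True 0.86 [256. 447.] 779 235 285 432 463
panel True 0.81 [143. 424.] 874 118 169 407 438
panel True 0.62 [283. 386.] 475 278 289 359 414
board False 0.89 [277. 276.] 1718 260 296 253 307
board True 0.88 [222. 354.] 440 202 246 344 360
0 [ 568.36286632 -408.56083247]
45 [ 558.29953019 -397.84629622]
90 [ 548.23619407 -387.13175998]
[621.73843777  25.36035772   0.        ] [636.58095877 -45.04965547  95.        ] [620.6892507  28.7566443   0.       ] [635.95786345 -40.3157082   95.        ]
```

View pics/crop1.png

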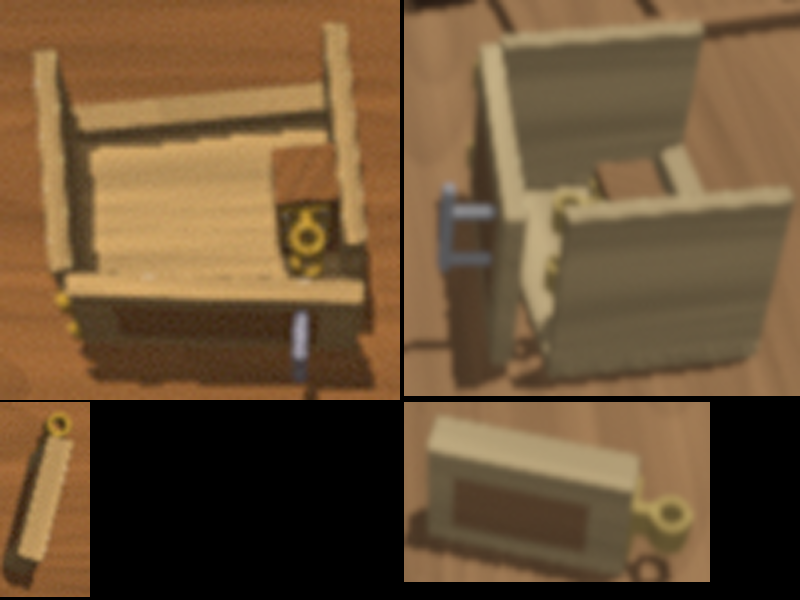

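The crop confirms the choice: bare wood, brass knuckle at its +x end (top view about (182,414), side (343,344)). The cupboard is turned slightly anticlockwise and its door is a few degrees open. The handle bar is at about top (180,290). Next I'll fit the poses.

```bash
python3 - <<'E'
from h import *
from scipy.optimize import least_squares
s=eyes.read_camera('side'); t=eyes.read_camera('top')
def un(L,k,r0,c0,ro,co): return [((c-co+.5)/k-.5+c0,(r-ro+.5)/k-.5+r0) for r,c in L]
def W(q,P):
    P=np.array(P,float); c,n=np.cos(q[2]),np.sin(q[2])
    return np.c_[q[0]+c*P[:,0]-n*P[:,1],q[1]+n*P[:,0]+c*P[:,1],P[:,2]]
def fit(q0,Pt,ut,Ps,us):
    f=lambda q:np.r_[(proj(t,W(q,Pt))-ut).ravel(),(proj(s,W(q,Ps))-us).ravel()]
    o=least_squares(f,q0,loss='soft_l1'); print(np.round(o.x,3),np.round(o.fun.reshape(-1,2),1).tolist()); return o.x
ut=un([(268,50),(52,36),(242,367),(25,347),(238,308)],4,95,215,0,0)
us=un([(220,566),(198,790),(375,550),(352,757),(24,700)],3.6,145,305,0,404)
q=fit([620,27,.09],[(0,110,155),(160,110,155),(0,-110,155),(160,-110,155),(12,-70,136)],ut,
 [(0,-110,155),(160,-110,155),(0,-110,0),(160,-110,0),(160,110,155)],us)
print('jamb',W(q,[(12,-70,95)]))
print('jamb pts',ray(t,ut[4][::-1],136))
# door: top edge corners outer/inner free end
a=un([(280,363),(298,363),(372,299),(312,302)],4,95,215,0,0)
print('door free',ray(t,a[0][::-1],155),ray(t,a[1][::-1],155),'bar top',ray(t,a[3][::-1],150))
b=un([(188,450)],3.6,145,305,0,404); print('bar top side',ray(s,b[0][::-1],150))
print('handle spot side',ray(s,(203,316),125))
ut=un([(437,47),(441,72),(556,18),(560,43),(424,59)],3,175,395,402,0)
us=un([(452,430),(418,440),(455,637),(538,428),(573,622),(515,670)],3.6,312,270,402,404)
fit([505,-395,-.2],[(60,12,90),(60,-12,90),(-60,12,90),(-60,-12,90),(82,0,58)],ut,
 [(-60,-12,90),(-60,12,90),(60,12,90),(-60,-12,0),(60,-12,0),(82,0,58)],us)
E
```

```text
[6.17573e+02 2.56730e+01 5.80000e-02] [[-0.3, 0.3], [-0.5, -0.6], [-0.0, -0.1], [-0.3, -0.7], [-0.1, -0.1], [0.2, 0.1], [0.9, 0.8], [-1.2, 1.0], [-0.8, 1.8], [-0.4, -0.9]]
jamb [[633.60445056 -43.51454702  95.        ]]
jamb pts [633.26977956 -43.90142668 136.        ]
door free [596.77751909 -80.62218984 155.        ] [584.06566159 -80.20166447 155.        ] bar top [576.74003404 -38.15719517 150.        ]
bar top side [550.47695595 -38.89723704 150.        ]
handle spot side [548.92148762 -33.3296372  125.        ]
[ 4.84590e+02 -3.74596e+02 -2.96000e-01] [[0.4, -1.3], [0.3, -0.5], [0.3, -0.8], [0.3, 0.1], [-0.2, -0.6], [-1.5, -0.4], [-1.6, -0.5], [0.7, -0.0], [-0.7, -0.2], [-0.0, 1.0], [0.1, -0.9]]
```

```bash
cat >> h.py <<'E'
def go(tgt,yaw):
    "units: turn first, then shift in tool axes at the target yaw"
    from scipy.spatial.transform import Rotation as R
    s=env.state(); y0=s['tcp_rot'][2]; d=np.array(tgt)-s['eef_pos']
    dy=(yaw-y0+np.pi)%(2*np.pi)-np.pi
    T=R.from_euler('xyz',[np.pi,0,yaw]).as_matrix()
    print('t',round(s['t'],2),'pos',np.round(s['eef_pos'],1),'yaw',round(y0,3),'| turn',round(-np.degrees(dy)/5,2),'shift',np.round(T.T@d/60,3),'F',np.round(s['ft_force'],1),'open',round(s['opening'],3),'grip',np.round(s['grip_force'],1))
E
python3 -c "
from h import *
go((550,-36,180),np.pi-.06)"
```

```text
t 1.6 pos [253.6 571.3 214.7] yaw 2.724 | turn -4.1 shift [-5.538 -9.807  0.578] F [-0.1  1.5  0.5] open 0.998 grip 0.0
```

```bash
python3 -m inch '[[[0,0,0],-1,-1],[[0,0,0],-1,-1],[[0,0,0],-1,-1],[[0,0,0],-1,-1],[[0,0,0],-0.1,-1],[[-0.4,-0.8,0],0,-1],[[-0.5,-0.8,0],0,-1],[[-0.5,-0.8,0],0,-1],[[-0.5,-0.8,0],0,-1],[[-0.5,-0.8,0],0,-1]]'
python3 -m inch '[[[-0.5,-0.8,0],0,-1],[[-0.5,-0.8,0],0,-1],[[-0.5,-0.8,0],0,-1],[[-0.5,-0.8,0],0,-1],[[-0.4,-0.8,0],0,-1],[[-0.4,-0.8,0.2],0,-1],[[-0.3,-0.6,0.2],0,-1],[[-0.1,-0.4,0.1],0,-1],[[0,0,0],0,-1],[[0,0,0],0,-1]]'
python3 - <<'E'
from h import *
go((550,-36,106),np.pi-.06)
s=eyes.read_camera('side'); t=eyes.read_camera('top')
im=np.zeros((400,800,3),np.uint8)
a=crop(t,105,205,225,325,4); b=crop(s,150,250,270,370,4); im[:,:400]=a; im[:,400:]=b
cv2.imwrite('pics/c2.png',im)
E
```

```text
t: 2.85
eef_pos: [383.6, 321.5, 214.9]
tcp_rot: [3.141, 0.001, 3.08]
ft_force: [1.1, 0.3, -0.9]
opening: 0.999
grip_force: 0.0
t: 4.1
eef_pos: [553.6, -35.3, 184.9]
tcp_rot: [3.141, 0.0, 3.081]
ft_force: [0.5, 0.5, 0.1]
opening: 1.0
grip_force: 0.0
t 4.1 pos [553.6 -35.3 184.9] yaw 3.081 | turn -0.01 shift [ 0.059 -0.016  1.314] F [0.5 0.5 0.1] open 1.0 grip 0.0
```

View pics/c2.png

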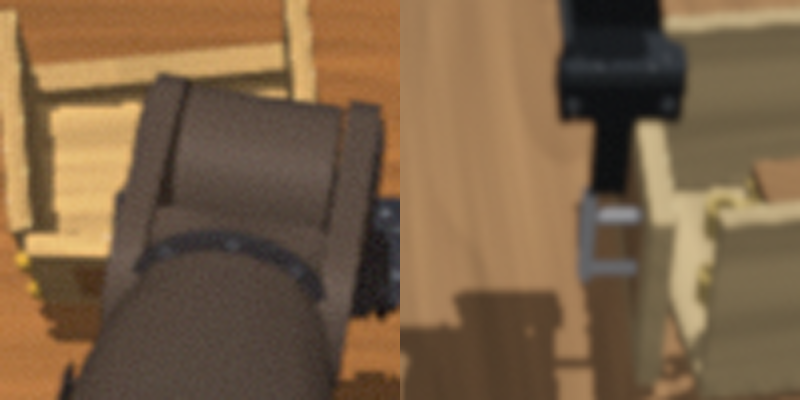

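The side view shows the near finger just above and ahead of the handle bar, with the bar top at crop (195,587). I'll check this by projection before going down.

```bash
python3 - <<'E'
from h import *
s=eyes.read_camera('side')
f=lambda P:np.round((proj(s,P)-[270,150])*4+[400,0])
print('finger tip',f([[543.6,-87,185],[563.6,-87,185]]).tolist(),'bar top model',f([[550,-36,150]]).tolist())
for x in (545,540,535): print(x,f([[x,-36,150]]).tolist())
E
```

```text
finger tip [[592.0, 195.0], [625.0, 193.0]] bar top model [[588.0, 185.0]]
545 [[580.0, 185.0]]
540 [[573.0, 185.0]]
535 [[565.0, 186.0]]
```

```bash
python3 -m inch '[[[0.06,0,0.2],0,-1],[[0,0,0.3],0,-1],[[0,0,0.3],0,-1],[[0,0,0.3],0,-1],[[0,0,0.2],0,-1],[[0,0,0],0,1],[[0,0,0],0,1],[[0,0,0],0,1],[[0,0,0],0,1],[[0,0,0],0,1]]'
```

```text
t: 5.5
eef_pos: [550.2, -35.6, 106.8]
tcp_rot: [3.142, 0.0, 3.082]
ft_force: [-0.5, -0.6, -0.7]
opening: 0.532
grip_force: 0.0
```

```bash
python3 -m inch '[[[0,0,0],0,1],[[0,0,0],0,1],[[0,0,0],0,1],[[0,0,0],0,1],[[0,0,0],0,1],[[0,0,0],0,1],[[0,0,0],0,1],[[0,0,0],0,1],[[0,0,0],0,1],[[0,0,0],0,1]]'
```

```text
t: 6.75
eef_pos: [550.3, -35.3, 106.6]
tcp_rot: [3.141, 0.0, 3.081]
ft_force: [0.9, 5.9, -0.8]
opening: 0.099
grip_force: 30.0
```

```bash
python3 -m inch '[[[0.237,0.073,0],1,1],[[0.237,0.073,0],1,1],[[0.237,0.073,0],1,1],[[0.237,0.073,0],1,1],[[0.237,0.073,0],1,1],[[0.237,0.073,0],1,1],[[0,0,0],0,1],[[0,0,0],0,1],[[0,0,0],0,1],[[0,0,0],0,1]]'
```

```text
t: 8.0
eef_pos: [476.0, 11.8, 106.6]
tcp_rot: [-3.141, -0.001, 2.56]
ft_force: [-4.3, -2.9, 2.7]
opening: 0.1
grip_force: 30.0
```

```bash
python3 -m inch '[[[0.237,0.073,0],1,1],[[0.237,0.073,0],1,1],[[0.237,0.073,0],1,1],[[0.237,0.073,0],1,1],[[0.237,0.073,0],1,1],[[0.237,0.073,0],1,1],[[0.237,0.073,0],1,1],[[0,0,0],0,1],[[0,0,0],0,1],[[0,0,0],0,1]]'
python3 -m inch '[[[0.237,0.073,0],1,1],[[0.237,0.073,0],1,1],[[0.237,0.073,0],1,1],[[0.237,0.073,0],1,1],[[0.237,0.073,0],1,1],[[0,0,0],0,1],[[0,0,0],0,1],[[0,0,0],0,-1],[[0,0,0],0,-1],[[0,0,0],0,-1]]'
```

```text
t: 9.25
eef_pos: [432.2, 105.6, 106.5]
tcp_rot: [-3.138, -0.001, 1.949]
ft_force: [-10.5, -0.3, 8.0]
opening: 0.1
grip_force: 30.0
t: 10.5
eef_pos: [441.4, 179.3, 106.6]
tcp_rot: [3.141, -0.0, 1.511]
ft_force: [0.2, 0.1, 0.1]
opening: 0.357
grip_force: 0.0
```

```bash
python3 -m inch '[[[0,0,0],0,-1],[[0,0,0],0,-1],[[0,0,-0.4],0,-1],[[0,0,-0.8],0,-1],[[0,0,-0.8],-1,-1],[[0,0,0],-1,-1],[[0,0,0],-1,-1],[[0,0,0],-1,-1],[[0,0,0],-1,-1],[[0,0,0],-1,-1]]'
python3 -c "
from h import *
go((484.6,-374.6,170),np.pi-.296)"
```

```text
t: 11.75
eef_pos: [440.8, 179.4, 226.6]
tcp_rot: [3.142, -0.0, 2.037]
ft_force: [-0.8, 0.1, 0.2]
opening: 1.0
grip_force: 0.0
t 11.75 pos [440.8 179.4 226.6] yaw 2.037 | turn -9.26 shift [-3.391 -8.618  0.944] F [-0.8  0.1  0.2] open 1.0 grip 0.0
```

```bash
python3 -m inch '[[[0,0,0],-1,-1],[[0,0,0],-1,-1],[[0,0,0],-1,-1],[[0,0,0],-1,-1],[[0,0,0],-1,-1],[[0,0,0],-1,-1],[[0,0,0],-1,-1],[[0,0,0],-1,-1],[[0,0,0],-1,-1],[[0,0,0],-0.26,-1]]'
python3 -m inch '[[[-0.2,-0.5,0],0,-1],[[-0.35,-0.9,0],0,-1],[[-0.35,-0.9,0],0,-1],[[-0.35,-0.9,0],0,-1],[[-0.35,-0.9,0],0,-1],[[-0.35,-0.9,0],0,-1],[[-0.35,-0.9,0],0,-1],[[-0.35,-0.9,0],0,-1],[[-0.35,-0.9,0.2],0,-1],[[-0.3,-0.7,0.2],0,-1]]'
python3 - <<'E'
from h import *
go((484.6,-374.6,50),np.pi-.296)
s=eyes.read_camera('side'); t=eyes.read_camera('top')
im=np.zeros((420,800,3),np.uint8)
im[:400,:400]=crop(s,70,270,270,470,2)
b=crop(s,250,400,250,380,2.8); print(b.shape); im[:,400:400+b.shape[1]]=b[:420]
cv2.imwrite('pics/c3.png',im)
E
```

```text
t: 13.0
eef_pos: [440.8, 179.4, 226.6]
tcp_rot: [3.142, -0.0, 2.843]
ft_force: [0.7, 0.6, 0.1]
opening: 1.001
grip_force: 0.0
t: 14.25
eef_pos: [481.3, -362.9, 202.2]
tcp_rot: [-3.141, 0.0, 2.84]
ft_force: [0.1, 0.2, 0.3]
opening: 0.999
grip_force: 0.0
t 14.25 pos [ 481.3 -362.9  202.2] yaw 2.84 | turn -0.06 shift [-0.11  -0.17   2.537] F [0.1 0.2 0.3] open 0.999 grip 0.0
(420, 364, 3)
```

View pics/c3.png

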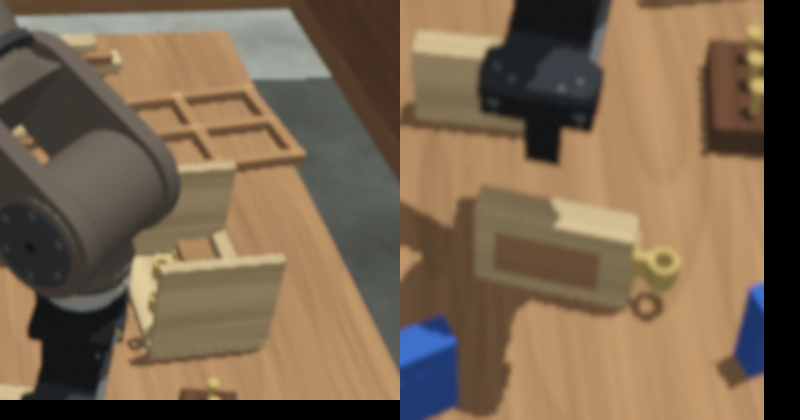

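The door no longer covers the cupboard front, and the panel stands untouched under the gripper with its knuckle at crop (265,660). I'll descend and grip.

```bash
python3 -m inch '[[[-0.11,-0.17,0],-0.06,-1],[[0,0,0.5],0,-1],[[0,0,0.7],0,-1],[[0,0,0.7],0,-1],[[0,0,0.4],0,-1],[[0,0,0.23],0,-1],[[0,0,0],0,-1],[[0,0,0],0,1],[[0,0,0],0,1],[[0,0,0],0,1]]'
python3 -m inch '[[[0,0,0],0,1],[[0,0,0],0,1],[[0,0,0],0,1],[[0,0,0],0,1],[[0,0,0],0,1],[[0,0,0],0,1],[[0,0,0],0,1],[[0,0,0],0,1],[[0,0,0],0,1],[[0,0,0],0,1]]'
```

```text
t: 15.6
eef_pos: [485.0, -372.4, 51.4]
tcp_rot: [-3.141, 0.001, 2.848]
ft_force: [1.1, -0.1, -0.2]
opening: 0.742
grip_force: 0.0
t: 16.85
eef_pos: [484.8, -372.3, 50.8]
tcp_rot: [3.142, 0.0, 2.848]
ft_force: [0.1, -0.5, -0.4]
opening: 0.253
grip_force: 30.0
```

```bash
python3 -m inch '[[[0,0,-0.2],0,1],[[0,0,-0.5],0,1],[[0,0,-0.8],0,1],[[0,0,-0.8],-1,1],[[0,0,-0.1],-1,1],[[0,0,0],-1,1],[[0,0,0],-1,1],[[0,0,0],0,1],[[0,0,0],0,1],[[0,0,0],0,1]]'
python3 -c "
from h import *
go((491.8,-51.8,100.8),np.pi+.058)"
```

```text
t: 18.1
eef_pos: [484.8, -372.2, 194.9]
tcp_rot: [3.141, -0.0, -3.087]
ft_force: [0.1, -0.4, -2.4]
opening: 0.25
grip_force: 30.0
t 18.1 pos [ 484.8 -372.2  194.9] yaw -3.087 | turn -0.04 shift [-0.426  5.324  1.568] F [ 0.1 -0.4 -2.4] open 0.25 grip 30.0
```

```bash
python3 -m inch '[[[0,0.4,0],0,1],[[-0.1,0.8,0],0,1],[[-0.1,0.8,0],0,1],[[-0.1,0.8,0],0,1],[[-0.1,0.8,0],0,1],[[0,0.8,0],0,1],[[0,0.6,0],0,1],[[0,0.32,0],0,1],[[0,0,0],0,1],[[0,0,0],0,1]]'
python3 -m inch '[[[0,0,0.3],0,1],[[0,0,0.4],0,1],[[0,0,0.4],0,1],[[0,0,0.3],0,1],[[0,0,0.17],0,1],[[0,0,0],0,1],[[0,0,0],0,1],[[0,0,0],0,1],[[0,0,0],0,1],[[0,0,0],0,1]]'
python3 - <<'E'
from h import *
go((491.8,-51.8,100.8),np.pi+.058)
s=eyes.read_camera('side'); t=eyes.read_camera('top')
im=np.zeros((520,800,3),np.uint8)
im[:400,:400]=crop(t,110,210,230,330,4)
im[:520,400:]=crop(s,150,280,270,370,4)
cv2.imwrite('pics/c4.png',im)
for p in (s,t):
  for n in ('panel_hole','jamb_hole'): print(n,[(np.round(d['centre'],1).tolist(),round(d['score'],2)) for d in eyes.spot_point(n,p)[:3]])
q=np.array([617.6,25.7]);
print('proj jamb/panel hole top rim side', proj(s,[[633.6,-43.5,136],[633.6,-43.5,95],[573.7,-47,95],[573.7,-47,108]]).round(1).tolist())
print('top', proj(t,[[633.6,-43.5,136],[633.6,-43.5,95],[573.7,-47,95],[573.7,-47,108]]).round(1).tolist())
E
```

```text
t: 19.35
eef_pos: [491.5, -53.0, 194.8]
tcp_rot: [-3.141, 0.0, -3.087]
ft_force: [-0.7, -0.4, -2.3]
opening: 0.25
grip_force: 30.0
t: 20.6
eef_pos: [491.3, -52.2, 100.8]
tcp_rot: [-3.142, 0.0, -3.086]
ft_force: [-0.2, 0.7, -2.5]
opening: 0.252
grip_force: 30.0
t 20.6 pos [491.3 -52.2 100.8] yaw -3.086 | turn -0.03 shift [-0.009  0.006  0.   ] F [-0.2  0.7 -2.5] open 0.252 grip 30.0
panel_hole [([407.2, 196.6], 0.85), ([340.9, 195.3], 0.82), ([339.9, 431.1], 0.61)]
jamb_hole [([212.5, 349.0], 0.61)]
panel_hole [([280.0, 458.0], 0.95), ([123.2, 410.8], 0.89)]
jamb_hole [([157.9, 290.9], 0.93)]
proj jamb/panel hole top rim side [[349.9, 200.8], [348.3, 212.9], [325.6, 214.8], [325.9, 211.1]]
top [[291.5, 154.0], [291.5, 158.0], [293.3, 178.3], [293.3, 177.2]]
```

View pics/c4.png

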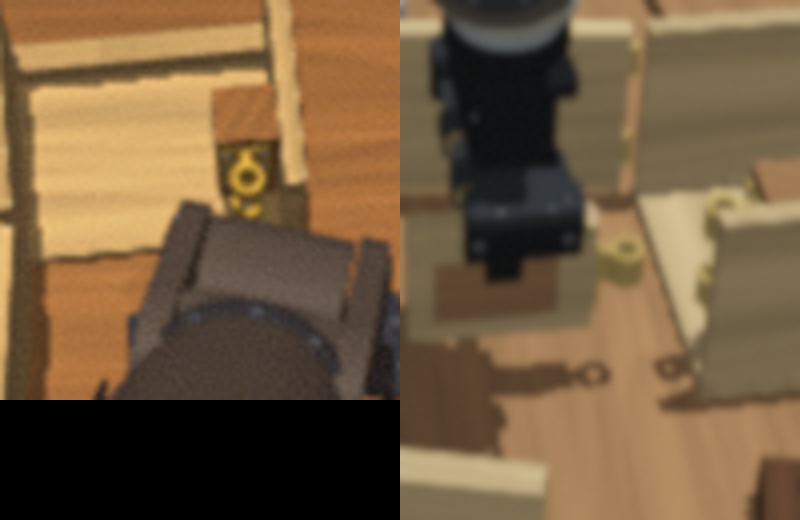

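The side view shows the held panel in front of the gap with its hole at about (210,326), as predicted. The top camera sees the jamb ring at about (153,291). Next is an enlarged view with the model circles overlaid, to refine the jamb and panel hole positions.

```bash
cat >> h.py <<'E'
def avg(c,n=4):
    P=[eyes.read_camera(c) for _ in range(n)]; P[-1]['pixels']=np.mean([p['pixels'] for p in P],0).round().astype(np.uint8); return P[-1]
def circ(img,p,ctr,rads,r0,c0,k,col):
    a=np.linspace(0,2*np.pi,60)
    for R in rads:
        u=proj(p,np.c_[ctr[0]+R*np.cos(a),ctr[1]+R*np.sin(a),0*a+ctr[2]])
        u=(u-[c0,r0]+.5)*k-.5
        cv2.polylines(img,[np.round(u).astype(np.int32)],True,col,1)
E
python3 - <<'E'
from h import *
s=avg('side'); t=avg('top')
np.savez('ref.npz',s=s['pixels'],t=t['pixels'])
im=np.zeros((600,800,3),np.uint8)
a=crop(t,140,168,278,306,14); circ(a,t,(633.6,-43.5,136),(7,12),140,278,14,(255,0,0)); im[:392,:392]=a
b=crop(s,187,237,318,368,8); circ(b,s,(633.6,-43.5,136),(7,12),187,318,8,(255,0,0)); circ(b,s,(573.2,-47.4,108),(7,12),187,318,8,(0,0,255)); circ(b,s,(633.6,-43.5,78),(12,),187,318,8,(255,0,0)); im[:400,400:]=b
cv2.imwrite('pics/c5.png',im[:400])
E
```

```text
(no output)
```

View pics/c5.png

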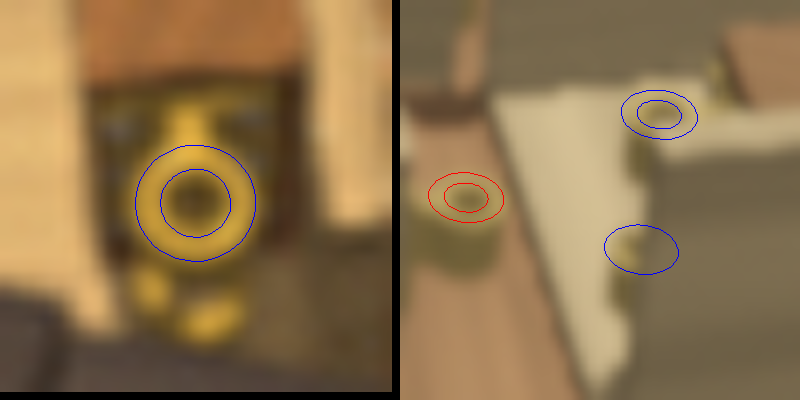

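```bash
python3 - <<'E'
from h import *
z=np.load('ref.npz'); S=z['s']; s=eyes.read_camera('side')
def cr(r0,c0,n,k): return cv2.resize(S[r0:r0+n,c0:c0+n,::-1],None,fx=k,fy=k,interpolation=cv2.INTER_CUBIC)
def st(a): return cv2.convertScaleAbs(a,alpha=1.5,beta=-40)
A=st(cr(192,338,26,15)); B=st(cr(203,314,26,15))
def dots(img,ctr,R,r0,c0,col):
    a=np.linspace(0,2*np.pi,17)
    u=(proj(s,np.c_[ctr[0]+R*np.cos(a),ctr[1]+R*np.sin(a),0*a+ctr[2]])-[c0,r0]+.5)*15-.5
    for p in u: cv2.circle(img,tuple(int(v) for v in np.round(p)),1,col,-1)
dots(A,(633.6,-43.5,136),7,192,338,(255,0,0)); dots(A,(633.6,-43.5,136),12,192,338,(255,0,0))
dots(B,(573.2,-47.4,108),7,203,314,(0,0,255)); dots(B,(573.2,-47.4,108),12,203,314,(0,0,255))
dots(B,(573.2,-47.4,82),12,203,314,(0,0,255))
cv2.imwrite('pics/c6.png',np.hstack([A,np.zeros((390,10,3),np.uint8),B]))
E
```

```text
(no output)
```

View pics/c6.png

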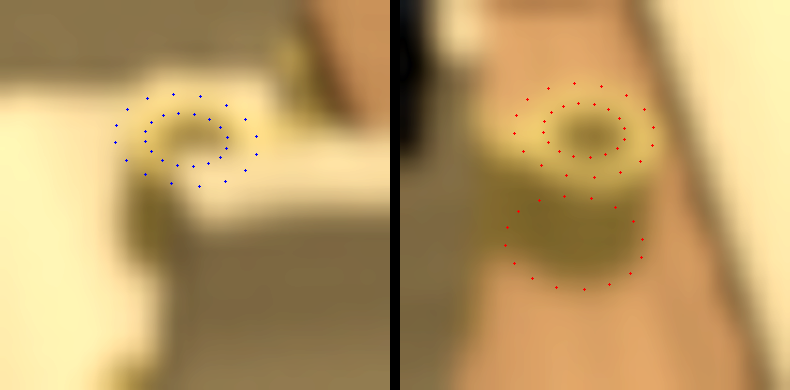

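```bash
python3 -c "
from h import *
go((552.1,-47.4,100.8),np.pi+.058)"
```

```text
t 21.35 pos [491.2 -52.2 100.6] yaw -3.086 | turn -0.03 shift [-1.018  0.021 -0.003] F [ 0.3  0.3 -1.8] open 0.249 grip 30.0
```

```bash
python3 -m inch '[[[-0.1,0.02,0],0,1],[[-0.2,0,0],0,1],[[-0.2,0,0],0,1],[[-0.2,0,0],0,1],[[-0.1,0,0],0,1],[[-0.1,0,0],0,1],[[-0.06,0,0],0,1],[[-0.06,0,0],0,1],[[0,0,0],0,1],[[0,0,0],0,1]]'
python3 - <<'E'
from h import *
go((552.1,-47.4,100.8),np.pi+.058)
s=avg('side'); t=avg('top')
A=crop(t,110,210,230,330,4); B=crop(s,187,237,318,368,8)
for z in (108,):
  circ(B,s,(634,-42.8,z),(12,),187,318,8,(0,0,255))
cv2.imwrite('pics/c7.png',np.hstack([A,B]))
E
```

```text
t: 22.6
eef_pos: [552.1, -47.6, 100.6]
tcp_rot: [3.142, -0.0, -3.086]
ft_force: [0.5, -0.7, -2.0]
opening: 0.253
grip_force: 30.0
t 22.6 pos [552.1 -47.6 100.6] yaw -3.086 | turn -0.03 shift [-0.001  0.004 -0.003] F [ 0.5 -0.7 -2. ] open 0.253 grip 30.0
```

View pics/c7.png

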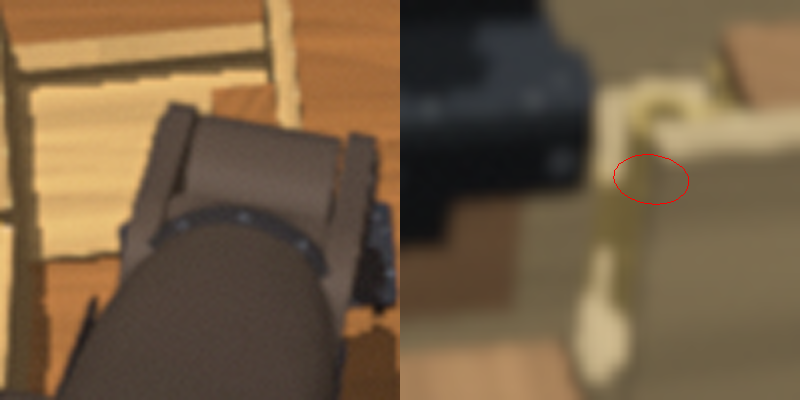

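The panel's knuckle sits in the gap: the side view shows a continuous brass column at about crop (100–300, 640). Contact force is near zero. The door stays open, so I'm handing in.

```bash
python3 -c "
from cell import env
print(env.job_done())"
```

```text
the job is handed in; nothing more can be done
None
```

I opened the cupboard door to about 1.69 rad by the tool's angle and handed the job in at about 23 s, with the bare-wood panel still in the gripper and its knuckle in the jamb gap. Force readings were near zero. I estimate the holes line up to about 1.5 mm, but could not confirm it because the arm and cupboard wall hid the gap at the end.

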